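Close the hot crucible furnace with the lid lifter

ROBOT

A 6-joint arm with a two-finger parallel gripper is mounted at the origin on a cart in front of the work surface, level with it; the furniture and walls round the work are solid. World frame = base frame: x ahead of the robot, y to its left, z up, the work surface at z = 0. Lengths are in m, angles in rad, forces in N, time in s.
With the tool pointing down it reaches from about 0.35 to 0.725 m from the base axis. Payload 4.3 kg.
Tool frame: the origin (TCP) lies between the finger pads; the fingertips stand 19 mm ahead of it and the grasp point (between the pads) is the TCP; z points along the fingers, y is the line along which they close (so a half turn about z gives the same grasp; the last joint's range is limited). The gripper opens to 85 mm and grips with 20 to 120 N. Pads are 22 mm wide; open, the fingers measure 114 mm over their backs; the gripper's body (76 mm by 85 mm) begins 54 mm behind the grasp point. The pads swing forward as they close: fully open they stand 13 mm farther back than shut.
Start: joints at [-1.407, 0.377, 0.081, 1.274, 0, 1.46], TCP at [0.155, -0.554, 0.218] pointing down, gripper open.
Joint ranges: [-2.72, 2.72], [-0.84, 1.66], [-1.02, 1.22], [-1.77, 2.12], [-1.37, 1.28], [-3.14, 3.14]. Speed limits (rad/s): [2.57, 2.57, 3.14, 3.14, 3.14, 3.14].

INTERFACE

Orientations are given as a unit quaternion [x, y, z, w].
In Python, from rig import bot gives the robot as it stands.
- The arm moves only by the tool step_arm, never from a script. Its argument "plan" is a list of rows, each a list of 4 numbers: the shift along the world's x, y, z in cm, then the turn about the world's z in degrees. A call has exactly 10 rows; each row is the pose to reach, as a shift and turn from the pose commanded when the call began; what a row does not reach only later rows make up. A row lasts 1/8 s, in which the tool goes at most 62.5 mm and 10.7 degrees, less where a joint would pass 70% of its speed; a pose out of reach is approached as far as the arm can. A call with a gripper value outside its range is refused whole. "grip" is the finger opening in cm, from 0 to 8.54, set as the call begins (left out, the last holds). The fingers move at their own pace and stop on an object; "newtons" is the grip in N (left out, the last holds). Time passes only in rows, so rows that repeat a pose let the fingers close, or fill a call up. It gives the time, the measured TCP pose, the force, the opening and the grip force at its end, in the units of the state.
- bot.sense(): the state, without advancing time (a new reading comes with each control period).
- bot.camera(name): name is "side" or "top" or "wrist"; returns the picture (400x640x3 uint8, red, green, blue); there is no depth.
- bot.calibration(name): a dict with "vertical_fov" (degrees; the focal length in pixels is half the picture's height over the tangent of half this angle, whatever the lens; pixels are square), "cx", "cy" (the principal point, pixels), "T" (4x4, takes a point from camera to world coordinates); the wrist camera has in their place "mount" (4x4, takes a point from camera to tool coordinates, whose origin is the TCP and whose axes are the flange's). Camera axes: x right, y down, z forward; pixel columns grow to the right and rows downward; lengths in m; the calibration is good to about 2 mm. A picture is of the moment at which its call begins: read the wrist's pose just before it. calibration takes no time and is no camera call.
- bot.job_done(): hands the job in; it is judged then, once.
The state is a dict: "clock": time; "joint_positions": joint angles; "joint_velocities": joint speeds; "joint_torque": joint torques, N m; "eef_pos": TCP position; "orientation": TCP orientation; "wrist_force": force on the tool from outside, world axes, zero at the start; "wrist_torque": the same for the moment, N m; "finger_gap": opening from 0.0 (shut) to 1.0 (fully open); "grip_force": force on a finger pad.
Only numpy, scipy, OpenCV 4.12 (cv2) and the standard library are available. Lean on these libraries where they do the work, as an engineer would, in place of code of your own. Each camera call takes 0.05 s, during which the arm holds its last target. There are 200 camera calls.

TASK

The lid of the little crucible furnace is still hot on its cooling rest. Take the lid lifter from its holster, hook the lid by its loop, carry it level and without haste to the furnace and let it into the mouth, neither dropping it nor putting it down anywhere else; spring fingers hold the plug up there, so press with the lifter's foot until the flange beds on the rope seal, and bed it with a steady push of about 16 N for a second (the ceramic cracks at 24 N). Touch neither lid nor furnace with the gripper, leave the tins and the jar where they are, and stand the lifter back upright in its holster.

Things in the scene. Friction and masses are not known exactly. Their poses are not given: they have to be found in the camera images.
- lifter: Lid lifter, 158 mm tall, 0.22 kg, upright in the blue holster. Origin: centre of its foot's underside; z up along the tool, x the way the hook's tip points. Flat steel foot for pressing, 18 mm wide, 6 mm high; J-hook above it; guard plate 48 mm wide at z = 92 to 95 mm; wooden grip z = 100 to 158 mm, 24 mm thick along y, 32 mm along x. It can shift or tilt a little in the fingers under load.
- lifter_hook (a point): Lowest point of the hook's saddle, 13 mm above the foot's underside on the tool axis. Hook of 8 mm round bar, a U in the lifter's x-z plane, 12 mm wide inside: tip at x = +10 mm, its top at z = 23 mm; shank at x = -10 mm up to z = 55 mm, then cranked onto the axis at z = 74 mm.
- lifter_grip (a point): Middle of the wooden grip, on the tool axis 131 mm above the foot's underside: take it here from above, fingers closing along the lifter's y (24 mm).
- lid: Off-white ceramic furnace lid, 0.38 to 0.54 kg, hot and brittle: cracks if the lifter loads it with over 24 N. Origin: centre of the flange's underside, z up, y along the loop's bar. Flange 112 mm wide, 14 mm thick. Plug below: straight, 79 mm wide, 30 mm deep. Steel loop on top in the y-z plane.
- lid_bar (a point): Middle of the loop's bar (its axis), 54 mm above the lid's origin: hook it here. Bar 6 mm thick, straight over 38 mm along y, 37 mm clear above the flange's top; legs at y = +-26 mm. Hung by the middle the lid hangs level; a hook 5 mm off tips it by 0.1 rad.
- lid_top (a point): Centre of the flange's flat top, 14 mm above the lid's origin, under the loop: press here with the lifter's foot.
- lid_rest: Fixed cooling rest: steel trivet ring (outside 116 mm, inside 92 mm, top at z = 48 mm) on three legs over a 150 mm square terracotta tile. The lid's flange lies on the ring, its plug hangs loosely inside. Origin: centre of the tile's underside on the desk.
- furnace: Fixed round bench furnace, grey jacket 168 mm wide, control box on its front (-x, to 130 mm from the centre, 72 mm high); origin on the desk under its centre. White collar 124 mm wide, flat top at z = 96 mm, with a grey fibre rope seal (112 mm outside) in it: the lid's seat. Mouth 84 mm wide. A tin stands in the chamber, clear of the plug.
- furnace_mouth (a point): Centre of the mouth in the plane of the collar's top. The rope seal stands 1 to 5 mm proud of this plane, how much is not measured: the lid's origin ends that far above. Four sloping spring fingers in the mouth, 9 to 23 mm down, catch the plug: by its own weight the lid stands 6 to 11 mm high, perhaps askew; a push of 3 to 8 N takes it down, then it stops firm on the seal.
- holster: Fixed blue sheet-steel holster, an upright pocket open at the top: inside 48 mm along its x, 32 mm along its y, rim at z = 97 mm, floor at 4 mm. Origin: centre of its underside on the desk. The lifter goes in hook first, its x along the holster's x; its guard plate lies on the rim, its foot 5 mm above the desk.
- tin_a: Closed aluminium moisture tin, 66 mm wide, 45 mm high; bystander. Origin: centre of its underside.
- tin_b: Closed aluminium moisture tin, 66 mm wide, 45 mm high; bystander. Origin: centre of its underside.
- jar: White sample jar with a red cap, 46 mm wide, 56 mm high; bystander. Origin: centre of its underside.
There are look-alikes about, which are no part of the job. What is shaped like the lifter but green or yellow is not meant.

How it is judged:
By the outcome, as a careful person would: the job done as asked, in the order asked, and still so for the second after the job is handed in, with the robot touching nothing.
It also fails if it takes over 70 s, if anything falls off the work surface, if the arm or the gripper's body presses on something with over 40 N, if the wrist force passes 120 N, or if a joint passes its speed limit or range.

## Working session

There is one attempt and no reset: what is moved stays moved. The work goes in short steps, Python scripts to look and compute and a tool call to move; the robot and the scene stay as the last step left them, time stands still between calls to the robot, and variables do not carry over. Pictures are saved under pics/ and viewed, at most 10 in all, crops included, and the job is handed in when it is done.

Besides the shell and the picture viewer there is one more tool, called after "Emit:" as a command line: name --pt "numbers of a row" for each row, then --argument value for the rest. step_arm: Moves the arm, as the interface text tells. Its arguments: {"type":"object","properties":{"plan":{"type":"array"},"grip":{"type":"number"},"newtons":{"type":"number"}},"required":["plan"]}

```bash
ls; mkdir -p pics; python3 - <<'E'
from rig import bot
import cv2,numpy as np
for n in("top","side"):
    im=bot.camera(n); cv2.imwrite(f"pics/{n}0.png",im[:,:,::-1])
    c=bot.calibration(n); print(n,{k:np.round(v,4).tolist() for k,v in c.items()})
print({k:np.round(v,4).tolist() for k,v in bot.calibration("wrist").items()})
print(bot.sense())
E
```

```text
pics
top {'vertical_fov': 55.1332, 'cx': 319.6164, 'cy': 204.3235, 'T': [[-0.0111, -0.9926, 0.1209, 0.4029], [-0.9999, 0.0104, -0.0061, -0.042], [0.0048, -0.121, -0.9926, 1.3112], [0.0, 0.0, 0.0, 1.0]]}
side {'vertical_fov': 55.298, 'cx': 318.314, 'cy': 198.8844, 'T': [[-0.8616, -0.3634, 0.3545, 0.177], [-0.5073, 0.589, -0.629, 0.64], [0.0198, -0.7218, -0.6919, 0.8457], [0.0, 0.0, 0.0, 1.0]]}
{'vertical_fov': 62.9011, 'cx': 318.5032, 'cy': 195.0373, 'mount': [[0.0005, -0.9444, -0.3288, 0.0849], [1.0, 0.0006, -0.0002, -0.0005], [0.0004, -0.3288, 0.9444, -0.1568], [0.0, 0.0, 0.0, 1.0]]}
{'clock': 0.1, 'joint_positions': array([-1.40728586e+00,  3.77987936e-01,  7.97702283e-02,  1.27437667e+00,
        1.18765886e-05,  1.46044877e+00]), 'joint_velocities': array([ 0.00022001, -0.00055408,  0.00215117, -0.00013113,  0.001518  ,
       -0.00154201]), 'joint_torque': array([ 5.76869152e-04, -4.64696074e+01,  2.70581049e+01,  1.19964068e-02,
       -1.79869871e-04, -1.11647199e-05]), 'eef_pos': array([ 0.15539291, -0.55298467,  0.21715965]), 'orientation': array([ 9.90639462e-01,  1.36501459e-01, -1.79583962e-05, -8.98865623e-04]), 'wrist_force': array([-0.71138106,  0.93022826,  0.12947429]), 'wrist_torque': array([-0.00083851,  0.01580551,  0.0231028 ]), 'grip_force': 0.0, 'finger_gap': 0.9997692255142301}
```

View pics/top0.png

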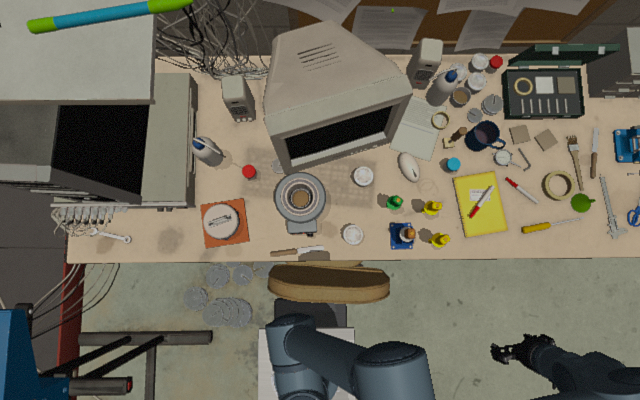

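View pics/side0.png

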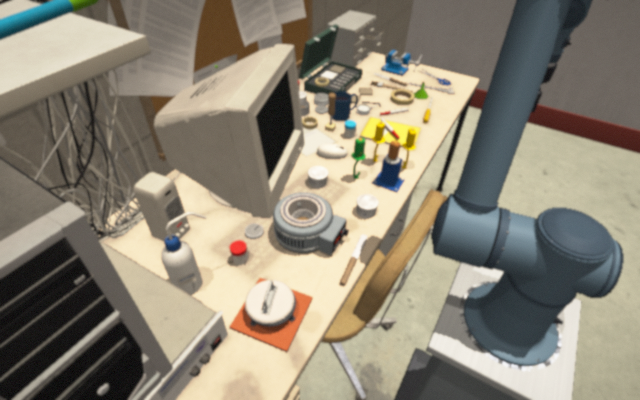

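The top view shows the lid on its orange tile at (222,222), the furnace at (300,198), the blue holster with the wooden-grip lifter at (403,234), the jar at (249,171) and tins at (363,175) and (352,233). Lifter candidates are the blue holster's wooden grip (403,232), green (395,202), and yellow (432,207) and (440,240). The one in the blue holster with the wooden grip fits; I'll confirm it with a crop.

```bash
cat > h.py <<'E'
import numpy as np,cv2
from rig import bot
from scipy.spatial.transform import Rotation as R
def cam(name):
    """picture, K, T(cam->world)"""
    c=bot.calibration(name)
    if name=="wrist":
        s=bot.sense();T=np.eye(4);T[:3,:3]=R.from_quat(s["orientation"]).as_matrix();T[:3,3]=s["eef_pos"];T=T@c["mount"]
    else:T=np.array(c["T"])
    im=bot.camera(name)[:,:,::-1].copy()
    f=im.shape[0]/2/np.tan(np.radians(c["vertical_fov"]/2))
    return im,(f,c["cx"],c["cy"]),T
def ray(K,T,p):
    p=np.atleast_2d(p).astype(float)
    d=np.c_[(p[:,0]-K[1])/K[0],(p[:,1]-K[2])/K[0],np.ones(len(p))]@T[:3,:3].T
    return T[:3,3],d
def onz(K,T,p,z):
    o,d=ray(K,T,p);return o+d*((z-o[2])/d[:,2])[:,None]
def proj(K,T,X):
    q=(np.atleast_2d(X)-T[:3,3])@T[:3,:3];return np.c_[K[1]+K[0]*q[:,0]/q[:,2],K[2]+K[0]*q[:,1]/q[:,2]]
def tri(views):
    A=np.zeros((3,3));b=np.zeros(3)
    for K,T,p in views:
        o,d=ray(K,T,p);d=d[0]/np.linalg.norm(d[0]);M=np.eye(3)-np.outer(d,d);A+=M;b+=M@o
    return np.linalg.solve(A,b)
E
python3 - <<'E'
from h import *
im,K,T=cam("top")
cv2.imwrite("pics/c1.png",cv2.resize(im[150:270,190:460],None,fx=2.9,fy=2.9,interpolation=cv2.INTER_CUBIC))
for n,p,z in[("base",(300,360),0),("grip",(405,229),.163),("lid",(221,222),.062),("furn",(300,198),.096),("jar",(249,171),.056),("tina",(363,175),.045),("tinb",(352,233),.045)]:print(n,onz(K,T,p,z).round(3))
hsv=cv2.cvtColor(im,cv2.COLOR_BGR2HSV)
m=cv2.inRange(hsv,(100,120,40),(125,255,255));m[:,:385]=0;m[:,420:]=0;m[:215]=0;m[255:]=0
pts=np.argwhere(m)[:,::-1];print(cv2.minAreaRect(pts.astype(np.float32)),len(pts))
m=cv2.inRange(hsv,(2,140,80),(14,255,255));m[:,:190]=0;m[:,255:]=0;m[:185]=0;m[255:]=0
pts=np.argwhere(m)[:,::-1];r=cv2.minAreaRect(pts.astype(np.float32));print(r,onz(K,T,r[0],.005).round(3))
print(onz(K,T,cv2.boxPoints(r),.005).round(3))
E
```

```text
base [[0.048 0.02  0.   ]]
grip [[ 0.465 -0.304  0.163]]
lid [[0.5   0.273 0.062]]
furn [[0.572 0.013 0.096]]
jar [[0.67  0.184 0.056]]
tina [[ 0.655 -0.197  0.045]]
tinb [[ 0.461 -0.156  0.045]]
((400.9923095703125, 235.36154174804688), (25.682619094848633, 21.35595703125), 86.8201675415039) 280
((224.20408630371094, 222.6256866455078), (43.409584045410156, 44.91722106933594), 81.02737426757812) [[0.502 0.276 0.005]]
[[0.565 0.365 0.005]
 [0.588 0.213 0.005]
 [0.441 0.188 0.005]
 [0.419 0.338 0.005]]
```

View pics/c1.png

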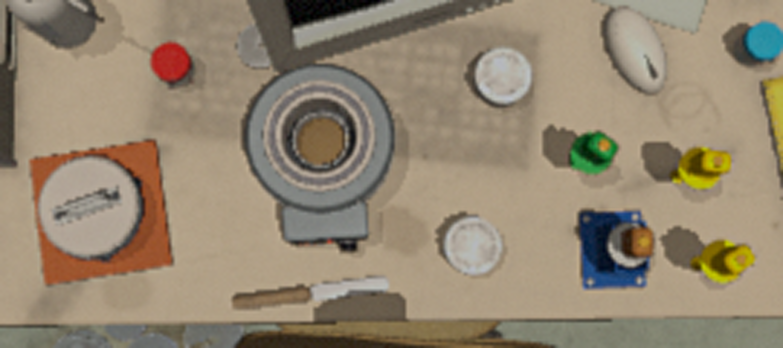

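The crop confirms it: the wooden grip stands in the blue holster at about (410,234), with green and yellow plastic look-alikes beside it. Moving above it.

Emit:
step_arm --pt "3 2.5 3 -2" --pt "7 6 6 -5" --pt "11 9.5 9 -8" --pt "15 13 9 -11" --pt "19 16 9 -14" --pt "23 20 9 -15.6" --pt "26 22.5 9 -15.6" --pt "28.5 24.3 9 -15.6" --pt "28.5 24.3 9 -15.6" --pt "28.5 24.3 9 -15.6"

```text
clock: 1.4
eef_pos: [0.44, -0.3108, 0.3078]
orientation: [1.0, 0.001, -0.0, 0.0]
wrist_force: [-0.5, 1.2, -0.3]
finger_gap: 0.999
grip_force: 0.0
```

```bash
python3 - <<'E'
from h import *
im,K,T=cam("wrist"); cv2.imwrite("pics/w1.png",im)
print(bot.sense()["eef_pos"],bot.sense()["orientation"],T[:3,3])
E
```

```text
[ 0.43979918 -0.31109096  0.30786952] [ 9.99999886e-01  3.20907162e-04 -3.51031841e-04  4.17452772e-05] [ 0.52493413 -0.31021529  0.464482  ]
```

View pics/w1.png

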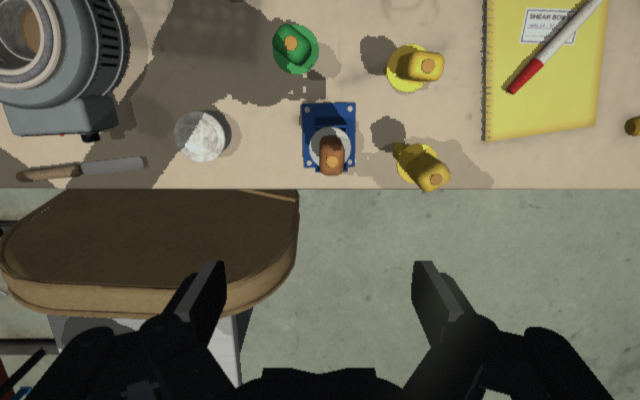

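The wrist view shows the blue holster plate at (329,136), the grip top at about (332,160) and the guard disc. Measuring by colour.

```bash
python3 - <<'E'
from h import *
im,K,T=cam("wrist"); hsv=cv2.cvtColor(im,cv2.COLOR_BGR2HSV)
def box(m,x0,y0,x1,y1):
    k=np.zeros_like(m);k[y0:y1,x0:x1]=255
    c=max(cv2.findContours(m&k,cv2.RETR_EXTERNAL,cv2.CHAIN_APPROX_NONE)[0],key=cv2.contourArea)
    return c[:,0].astype(np.float32)
b=box(cv2.inRange(hsv,(100,120,40),(125,255,255)),290,90,370,190)
r=cv2.minAreaRect(b);print(r);P=onz(K,T,cv2.boxPoints(r),.004);print(P.round(4),P.mean(0))
g=box(cv2.inRange(hsv,(4,90,60),(16,255,255)),305,125,360,185);print(cv2.boundingRect(g.astype(int)))
cv2.imwrite("pics/w1c.png",cv2.resize(im[90:190,280:380],None,fx=6,fy=6,interpolation=cv2.INTER_CUBIC))
E
```

```text
((328.5608215332031, 136.8851318359375), (67.44877624511719, 53.036922454833984), 88.15238952636719)
[[ 0.4949 -0.2866  0.004 ]
 [ 0.4972 -0.3586  0.004 ]
 [ 0.4029 -0.3653  0.004 ]
 [ 0.4002 -0.2882  0.004 ]] [ 0.44879983 -0.32468057  0.004     ]
(319, 143, 25, 32)
```

View pics/w1c.png

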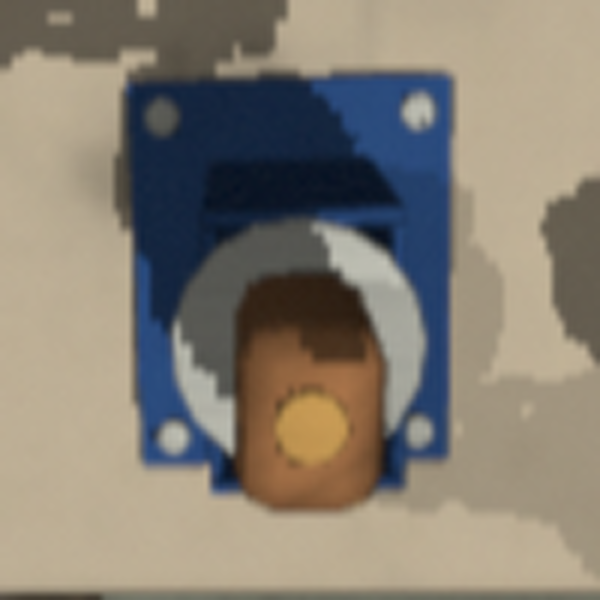

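```bash
python3 - <<'E'
from h import *
im,K,T=cam("wrist")
print("dot",onz(K,T,(332,161.2),.163))
print("holes",onz(K,T,np.array([(160,117),(417,110),(173,436),(418,432)])/6+[280,90],.004).round(4))
print("disc",onz(K,T,np.array([(173,345),(427,345),(300,217)])/6+[280,90],.1).round(4))
E
```

```text
dot [[ 0.453111   -0.32345534  0.163     ]]
holes [[ 0.4877 -0.2945  0.004 ]
 [ 0.4893 -0.353   0.004 ]
 [ 0.4133 -0.2968  0.004 ]
 [ 0.4143 -0.3556  0.004 ]]
disc [[ 0.4539 -0.2998  0.1   ]
 [ 0.4539 -0.3474  0.1   ]
 [ 0.4776 -0.3233  0.1   ]]
```

Emit:
step_arm --pt "1.3 -1.3 -1 1.5" --pt "1.3 -1.3 -4 1.5" --pt "1.3 -1.3 -7.5 1.5" --pt "1.3 -1.3 -10.5 1.5" --pt "1.3 -1.3 -13 1.5" --pt "1.3 -1.3 -15 1.5" --pt "1.3 -1.3 -16.3 1.5" --pt "1.3 -1.3 -17 1.5" --pt "1.3 -1.3 -17 1.5" --pt "1.3 -1.3 -17 1.5" --grip 5 --newtons 60

```text
clock: 2.8
eef_pos: [0.4539, -0.3241, 0.1389]
orientation: [1.0, 0.014, 0.001, 0.001]
wrist_force: [-1.0, -0.3, 0.4]
finger_gap: 0.586
grip_force: 0.0
```

Emit:
step_arm --pt "0 0 0 0" --pt "0 0 0 0" --pt "0 0 0 0" --pt "0 0 0 0" --pt "0 0 0 0" --pt "0 0 0 0" --pt "0 0 0 0" --pt "0 0 0 0" --pt "0 0 0 0" --pt "0 0 0 0" --grip 0 --newtons 80

```text
clock: 4.05
eef_pos: [0.4539, -0.3237, 0.139]
orientation: [1.0, 0.014, 0.001, 0.0]
wrist_force: [-1.1, 2.0, 5.4]
finger_gap: 0.252
grip_force: 78.2
```

Emit:
step_arm --pt "0 0 0.5 0" --pt "0 0 1.5 0" --pt "0 0 3 0" --pt "0 0 5 0" --pt "0 0 7.5 0" --pt "0 0 10 0" --pt "0 0 12.5 0" --pt "0 0 14 0" --pt "0 0 15 0" --pt "0 0 15 0"

```text
clock: 5.3
eef_pos: [0.4539, -0.324, 0.289]
orientation: [1.0, 0.014, 0.001, 0.001]
wrist_force: [-0.0, 0.8, -1.9]
finger_gap: 0.255
grip_force: 78.0
```

```bash
python3 - <<'E'
from h import *
s=bot.sense();e=s["eef_pos"];print(e,s["wrist_force"],s["finger_gap"])
im,K,T=cam("side");p=proj(K,T,e-[0,0,.13])[0].astype(int);q=proj(K,T,e)[0];print(p,q)
c=im[p[1]-80:p[1]+20,p[0]-60:p[0]+60];a=cv2.resize(c,None,fx=4,fy=4,interpolation=cv2.INTER_CUBIC)
im2,K2,T2=cam("wrist");b=im2[50:400,150:500];print(proj(K2,T2,e-[0,0,.134]))
cv2.imwrite("pics/l1.png",np.hstack([a[:350],b[:,:320]]))
E
```

```text
[ 0.45386738 -0.32397581  0.28899125] [-0.00643102  0.80240015 -1.91766144] 0.2546173456869709
[394 142] [402.18846298 105.47621795]
[[319.33458134 178.16661202]]
```

View pics/l1.png

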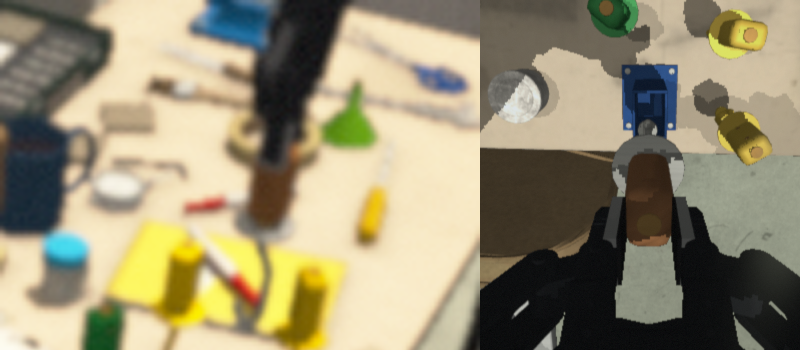

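The lifter is out and held, with its shank on the right and its hook bottom on the left in the side view. I'll confirm the hook's direction nearer the side camera, at the lid.

Emit:
step_arm --pt "0 1.5 0.5 0" --pt "0 4.5 1 1" --pt "0 9 1 2" --pt "-0.5 14 1 3" --pt "-1 19 1 5" --pt "-1.5 24.5 1 7" --pt "-2 30 1 9" --pt "-2.7 35.5 1 11" --pt "-3.3 41 1 12.5" --pt "-3.9 46 1 13.5"

```text
clock: 6.65
eef_pos: [0.4129, 0.1387, 0.298]
orientation: [0.991, 0.132, -0.0, -0.0]
wrist_force: [0.8, -0.1, -2.7]
finger_gap: 0.254
grip_force: 78.2
```

Emit:
step_arm --pt "-0.5 5 0 1" --pt "-1 9 0 1" --pt "-1.3 11.5 0 1" --pt "-1.5 13 0 1" --pt "-1.5 13.4 0 1" --pt "-1.5 13.4 0 1" --pt "-1.5 13.4 0 1" --pt "-1.5 13.4 0 1" --pt "-1.5 13.4 0 1" --pt "-1.5 13.4 0 1"

```text
clock: 7.9
eef_pos: [0.4147, 0.2272, 0.2981]
orientation: [0.985, 0.17, -0.004, -0.019]
wrist_force: [-0.5, 0.0, -2.5]
finger_gap: 0.252
grip_force: 78.3
```

```bash
python3 - <<'E'
from h import *
s=bot.sense();e=s["eef_pos"];print(e,s["wrist_force"],s["finger_gap"],2*np.degrees(np.arctan2(*s["orientation"][[1,0]])))
im,K,T=cam("side");p=proj(K,T,e-[0,0,.12])[0].astype(int);print(p,proj(K,T,e))
y0,x0=p[1]-60,p[0]-50;print("side crop origin",x0,y0)
a=cv2.resize(im[y0:y0+100,x0:x0+70],None,fx=4,fy=4,interpolation=cv2.INTER_CUBIC)
im2,K2,T2=cam("wrist");print(proj(K2,T2,e-[0,0,.134]))
cv2.imwrite("pics/lw.png",im2);cv2.imwrite("pics/ls.png",im);np.savez("lw.npz",K=K2,T=T2)
b=im2[0:240,120:460];cv2.imwrite("pics/l2.png",np.hstack([a,cv2.resize(b,(510,400),fx=1.5,interpolation=cv2.INTER_CUBIC)]))
E
```

```text
[0.41473628 0.22722701 0.29808945] [-0.47741617  0.04133351 -2.45980559] 0.25162843241247024 19.573078413906707
[314 271] [[314.98230704 233.58972315]]
side crop origin 264 211
[[324.66718579 178.24467851]]
```

View pics/l2.png

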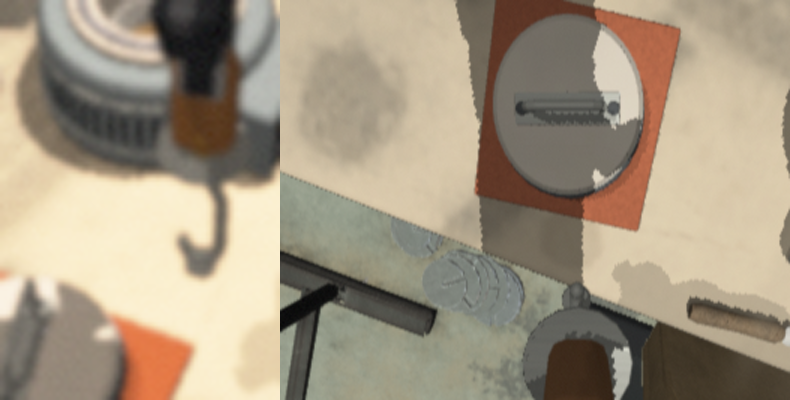

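The side crop shows the hook's tip to the left, i.e. pointing +x along tool x. The wrist crop shows the lid's bar from (522,106) to (615,106). The arm stopped short of the target, so I'll check the joints.

```bash
python3 - <<'E'
from h import *
d=np.load("lw.npz");K,T=d["K"],d["T"];im=cv2.imread("pics/lw.png");s=bot.sense();print(s["joint_positions"].round(3),s["joint_velocities"].round(3))
f=lambda u,v:(120+(u-280)/1.5,v/1.6667)
B=onz(K,T,[f(522,106),f(615,106)],.104);print(B,B.mean(0),np.linalg.norm(B[1]-B[0]));v=B[0]-B[1];print("yaw",np.degrees(np.arctan2(-v[0],v[1])))
hsv=cv2.cvtColor(im,cv2.COLOR_BGR2HSV)
m=cv2.inRange(hsv,(2,140,50),(14,255,255));m[145:]=0;m[:,:240]=0;m[:,400:]=0
c=np.argwhere(m)[:,::-1].astype(np.float32);r=cv2.minAreaRect(c);print(r);P=onz(K,T,cv2.boxPoints(r),.008);print(P.round(4),P.mean(0))
# flange ellipse top: extreme points read from view
E=onz(K,T,[f(494,103),f(643,110),f(569,15)],.062);print(E.round(4))
# same things in the top view
im,K,T=cam("top");hsv=cv2.cvtColor(im,cv2.COLOR_BGR2HSV)
m=cv2.inRange(hsv,(0,0,120),(180,60,255));k=np.zeros_like(m);cv2.circle(k,(221,222),22,255,-1)
top=im[195:250,195:250];cv2.imwrite("pics/topl.png",cv2.resize(top,None,fx=8,fy=8,interpolation=cv2.INTER_CUBIC))
E
```

```text
[ 0.341  0.155 -0.011  1.406  0.038  3.141] [ 0.001  0.001 -0.     0.002  0.002 -0.001]
[[0.49499434 0.30382995 0.104     ]
 [0.5156689  0.24545563 0.104     ]] [0.50533162 0.27464279 0.104     ] 0.06192737409077939
yaw 19.50273136432828
((313.4510803222656, 64.92587280273438), (122.97781372070312, 124.61048889160156), 11.592175483703613)
[[0.4166 0.3514 0.008 ]
 [0.5647 0.3601 0.008 ]
 [0.5877 0.2144 0.008 ]
 [0.4409 0.1874 0.008 ]] [0.50246744 0.27831512 0.008     ]
[[0.4896 0.3306 0.062 ]
 [0.5225 0.2244 0.062 ]
 [0.5574 0.2948 0.062 ]]
```

Joint 6 is at its limit, so the yaw cannot go below the azimuth. With a half turn (yaw about 199°, approaching from +x) joint 6 is mid-range. First I'll check the clearance to the box left of the lid.

```bash
python3 - <<'E'
from h import *
a=[]
for n in("top","side"):
    c=bot.calibration(n);a.append(((200/np.tan(np.radians(c["vertical_fov"]/2)),c["cx"],c["cy"]),np.array(c["T"])))
t=cv2.imread("pics/top0.png");s=cv2.imread("pics/side0.png")
X=tri([(*a[0],(197,202)),(*a[1],(222,320))]);print("corner",X,proj(*a[0],X),proj(*a[1],X))
for z in(0,.1,.2):print(onz(*a[0],[(197,202),(197,75)],z).round(3).tolist())
cv2.imwrite("pics/dev.png",np.hstack([cv2.resize(t[60:260,130:270],None,fx=2.5,fy=2.5),cv2.resize(s[250:400,90:240],None,fx=2.8,fy=500/150)]))
E
```

```text
corner [0.57362936 0.36334377 0.03436856] [[196.45180927 201.09539383]] [[223.53216982 320.25053556]]
[[0.575, 0.372, 0.0], [1.035, 0.385, 0.0]]
[[0.562, 0.341, 0.1], [0.987, 0.352, 0.1]]
[[0.549, 0.309, 0.2], [0.938, 0.32, 0.2]]
```

View pics/dev.png

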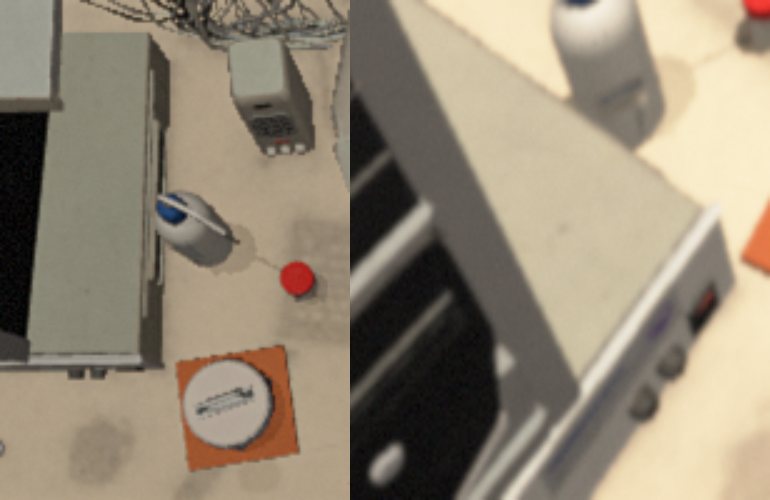

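The crop shows the box's near corner at about y=0.37, x=0.57 and roughly 0.1 m high, so there is clearance. Doing the half turn.

Emit:
step_arm --pt "1 0 0 10" --pt "2 0 0 20" --pt "4 0 0 30" --pt "6 0 0 40" --pt "8 0 0 50" --pt "10 0 0 60" --pt "11.5 0 0 70" --pt "12.5 0 0 80" --pt "13 0 0 90" --pt "13 0 0 100"

```text
clock: 9.3
eef_pos: [0.5452, 0.2273, 0.2976]
orientation: [0.501, 0.865, -0.017, -0.009]
wrist_force: [0.0, -0.4, -0.9]
finger_gap: 0.251
grip_force: 78.4
```

Emit:
step_arm --pt "0 0 0 10" --pt "0 0 0 20" --pt "0 0 0 30" --pt "0 0 0 40" --pt "0 0 0 50" --pt "0 0 0 60" --pt "0 0 0 70" --pt "0 0 0 80" --pt "0 0 0 80" --pt "0 0 0 80"

```text
clock: 10.55
eef_pos: [0.5447, 0.2273, 0.2979]
orientation: [-0.169, 0.985, -0.019, 0.004]
wrist_force: [-0.5, -1.0, -1.8]
finger_gap: 0.252
grip_force: 78.4
```

```bash
python3 - <<'E'
from h import *
s=bot.sense();e=s["eef_pos"];q=s["orientation"];print(s["clock"],e,s["joint_positions"].round(3),2*np.degrees(np.arctan2(q[1],q[0])),q.round(4),s["wrist_force"])
im,K,T=cam("wrist");cv2.imwrite("pics/lw2.png",im);np.savez("lw2.npz",K=K,T=T)
Rm=R.from_quat(q).as_matrix()
print("hook foot px",proj(K,T,e+Rm@[0,0,.134]),"bar px",proj(K,T,[[.495,.3038,.104],[.5157,.2455,.104]]))
E
```

```text
10.55 [0.54471901 0.22729958 0.2979497 ] [ 0.309  0.412  0.337  1.494 -0.038 -0.031] 199.43931876219574 [-0.1688  0.9855 -0.0186  0.0037] [-0.54741546 -0.99056039 -1.81128412]
hook foot px [[317.84704538 178.35396007]] bar px [[407.90087639 144.06927922]
 [349.7436249  143.75682547]]
```

View pics/lw2.png

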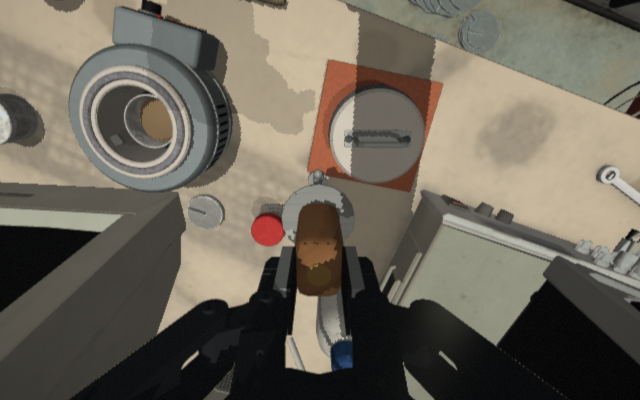

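The wrist view shows the bar ends at (350,138) and (407,140), and the hook foot at (318,177). Averaged over both sides, the bar's centre is about (0.503, 0.274). Moving to the pre-hook point, then down.

Emit:
step_arm --pt "-0.3 2 0 0" --pt "-0.7 4.5 0 0" --pt "-1 6 -0.5 0" --pt "-1 6.3 -2 0" --pt "-1 6.3 -4 0" --pt "-1 6.3 -6 0" --pt "-1 6.3 -8 0" --pt "-1 6.3 -9 0" --pt "-1 6.3 -9.4 0" --pt "-1 6.3 -9.4 0"

```text
clock: 11.85
eef_pos: [0.5349, 0.2904, 0.2043]
orientation: [-0.17, 0.985, -0.019, 0.004]
wrist_force: [0.2, -0.7, -2.0]
finger_gap: 0.257
grip_force: 78.3
```

```bash
python3 - <<'E'
from h import *
s=bot.sense();e=s["eef_pos"];q=s["orientation"];Rm=R.from_quat(q).as_matrix();print(s["clock"],e,s["wrist_force"],"foot",e+Rm@[0,0,.134],Rm[:,0])
a,K,T=cam("side");np.savez("s.npz",K=K,T=T);cv2.imwrite("pics/s3.png",a)
p=proj(K,T,[.515,.28,.12])[0].astype(int);o=(p[0]-45,p[1]-50);print("side origin",o,"x6")
A=cv2.resize(a[o[1]:o[1]+100,o[0]:o[0]+66],None,fx=6,fy=6,interpolation=cv2.INTER_CUBIC)
b,K2,T2=cam("wrist");np.savez("w3.npz",K=K2,T=T2)
print("pred bar",proj(K2,T2,[.503,.274,.102]),"side",proj(K,T,[[.503,.274,.102],e+Rm@[0,0,.134]]))
B=cv2.resize(b[20:320,220:420],None,fx=2,fy=2)
cv2.imwrite("pics/l3.png",np.hstack([A,B]))
E
```

```text
11.85 [0.53485338 0.29042553 0.20430495] [ 0.20136876 -0.6838003  -2.0360409 ] foot [0.53674716 0.28569236 0.07040196] [-0.94219196 -0.33507032 -0.0014814 ]
side origin (np.int64(217), np.int64(233)) x6
pred bar [[316.63846935 146.03718486]] side [[269.51802277 288.83315848]
 [255.63495454 293.65110174]]
```

View pics/l3.png

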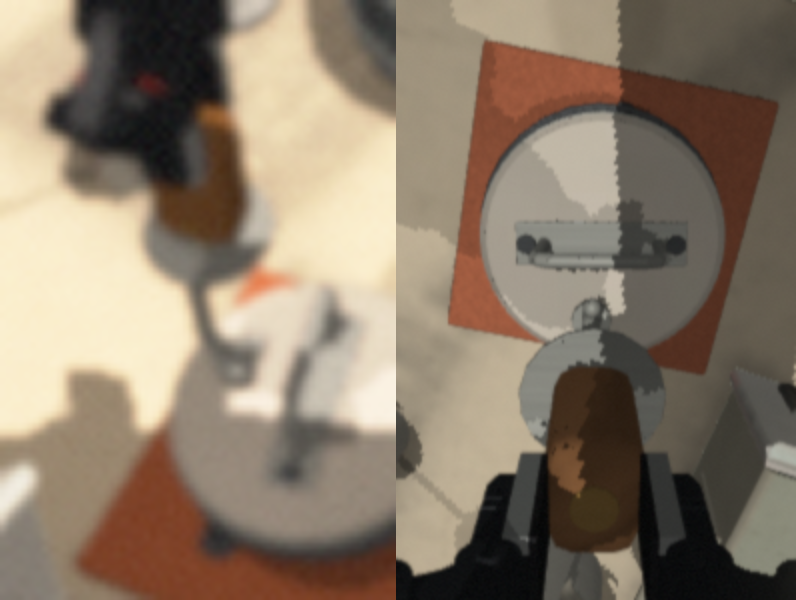

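The side crop shows the hook low in front of the loop. In the wrist crop the bar's middle is at (321.5,149), the bolts' midpoint at (322.8,142) and the hook foot at (318,177). The dots used earlier were the bolts on the base plate, so I'll recompute with the right heights.

```bash
python3 - <<'E'
from h import *
d=np.load("w3.npz");K,T=d["K"],d["T"];f=lambda u,v:((u-396)/2+220,v/2+20)
print("bar",onz(K,T,[f(599,258)],.105),"bolts",onz(K,T,[f(527,244),f(676,244)],.065),onz(K,T,[f(601.5,244)],.065))
print("flange L R mean",onz(K,T,[f(481,228),f(725,228)],.060),onz(K,T,[f(603,228)],.060))
print("foot",onz(K,T,[f(592,315)],.08))
# older views with bolt height
for n,a,b in(("lw",(281.3,63.6),(343.3,63.6)),("lw2",(350,138),(407,140))):
    d=np.load(n+".npz");B=onz(d["K"],d["T"],[a,b],.065);v=B[1]-B[0];print(n,B.mean(0),np.linalg.norm(v),np.degrees(np.arctan2(v[0],-v[1])))
E
```

```text
bar [[0.50332433 0.2783373  0.105     ]] bolts [[0.51643313 0.24690184 0.065     ]
 [0.49329868 0.31052665 0.065     ]] [[0.50481626 0.27885078 0.065     ]]
flange L R mean [[0.51773858 0.2242607  0.06      ]
 [0.47962645 0.3293773  0.06      ]] [[0.49854967 0.2771854  0.06      ]]
foot [[0.53359703 0.28511951 0.08      ]]
lw [0.50627689 0.27734594 0.065     ] 0.06881559707900987 19.50273873301701
lw2 [0.50486412 0.27979323 0.065     ] 0.06720425236029451 -162.1904237138476
```

Emit:
step_arm --pt "-0.2 0.2 0 0" --pt "-0.6 0.2 0 0" --pt "-1.1 0 0 0" --pt "-1.6 -0.2 0 0" --pt "-2.1 -0.4 0 0" --pt "-2.6 -0.55 0 0" --pt "-3 -0.7 0 0" --pt "-3.2 -0.75 0 0" --pt "-3.2 -0.75 0 0" --pt "-3.2 -0.75 0 0"

```text
clock: 13.2
eef_pos: [0.5029, 0.2828, 0.204]
orientation: [-0.17, 0.985, -0.019, 0.004]
wrist_force: [0.8, 0.8, -2.4]
finger_gap: 0.25
grip_force: 78.3
```

Emit:
step_arm --pt "0 0 0.2 0" --pt "0 0 0.5 0" --pt "0 0 0.8 0" --pt "0 0 1.0 0" --pt "0 0 1.2 0" --pt "0 0 1.3 0" --pt "0 0 1.4 0" --pt "0 0 1.5 0" --pt "0 0 1.5 0" --pt "0 0 1.5 0"

```text
clock: 14.45
eef_pos: [0.5027, 0.2828, 0.219]
orientation: [-0.17, 0.985, -0.019, 0.004]
wrist_force: [-0.1, -0.9, -1.6]
finger_gap: 0.255
grip_force: 78.3
```

Emit:
step_arm --pt "0 0 0.1 0" --pt "0 0 0.2 0" --pt "0 0 0.3 0" --pt "0 0 0.4 0" --pt "0 0 0.5 0" --pt "0 0 0.6 0" --pt "0 0 0.7 0" --pt "0 0 0.8 0" --pt "0 0 0.8 0" --pt "0 0 0.8 0"

```text
clock: 15.7
eef_pos: [0.5027, 0.2828, 0.2271]
orientation: [-0.17, 0.985, -0.019, 0.004]
wrist_force: [0.6, 0.2, -7.2]
finger_gap: 0.254
grip_force: 78.0
```

```bash
python3 - <<'E'
from h import *
s=bot.sense();print(s["wrist_force"],s["wrist_torque"])
a=cv2.imread("pics/s3.png");b,K,T=cam("side");cv2.imwrite("pics/s4.png",b)
# lid silhouette shift in side view: track the flange patch
p=proj(K,T,[.504,.278,.06])[0].astype(int);print(p)
g=lambda i:cv2.cvtColor(i,cv2.COLOR_BGR2GRAY)
t=g(a)[p[1]+2:p[1]+32,p[0]-20:p[0]+10];r=cv2.matchTemplate(g(b),t,cv2.TM_CCOEFF_NORMED)
sub=r[p[1]-15:p[1]+15,p[0]-35:p[0]-5];_,v,_,l=cv2.minMaxLoc(sub);print(v,l[0]-15,l[1]-17,"expect",proj(K,T,[.504,.278,.068])[0]-proj(K,T,[.504,.278,.06])[0])
E
```

```text
[ 0.56183093  0.22207763 -7.2343204 ] [0.11161626 0.09219643 0.00705462]
[269 300]
0.9394629001617432 -1 -1 expect [-0.23837405 -1.86525437]
```

The lid hangs on the hook (about 5 N more). Lifting gently.

Emit:
step_arm --pt "0 0 0.2 0" --pt "0 0 0.7 0" --pt "0 0 1.5 0" --pt "0 0 2.5 0" --pt "0 0 3.5 0" --pt "0 0 4.5 0" --pt "0 0 5.5 0" --pt "0 0 6.4 0" --pt "0 0 7.2 0" --pt "0 0 7.9 0"

```text
clock: 17.0
eef_pos: [0.5027, 0.2828, 0.3065]
orientation: [-0.17, 0.985, -0.019, 0.004]
wrist_force: [-0.3, -0.7, -6.6]
finger_gap: 0.252
grip_force: 78.1
```

Emit:
step_arm --pt "0 0 0.5 0" --pt "0 0 0.9 0" --pt "0 0 1.2 0" --pt "0 0 1.4 0" --pt "0 0 1.5 0" --pt "0 0 1.5 0" --pt "0 0 1.5 0" --pt "0 0 1.5 0" --pt "0 0 1.5 0" --pt "0 0 1.5 0"

```text
clock: 18.25
eef_pos: [0.5027, 0.2827, 0.321]
orientation: [-0.17, 0.985, -0.019, 0.004]
wrist_force: [-0.0, 0.5, -6.8]
finger_gap: 0.257
grip_force: 78.1
```

```bash
python3 - <<'E'
from h import *
s=bot.sense();e=s["eef_pos"];q=s["orientation"];Rm=R.from_quat(q).as_matrix();print(s["clock"],e,s["wrist_force"])
b,K,T=cam("wrist");np.savez("w5.npz",K=K,T=T);cv2.imwrite("pics/w5.png",b)
sd,Ks,Ts=cam("side");cv2.imwrite("pics/s5.png",sd)
t,Kt,Tt=cam("top");cv2.imwrite("pics/t5.png",t)
# furnace: white collar / rope circles in the undisturbed top view
im=cv2.imread("pics/top0.png");g=cv2.resize(im[150:250,250:350],None,fx=6,fy=6,interpolation=cv2.INTER_CUBIC);g=cv2.GaussianBlur(cv2.cvtColor(g,cv2.COLOR_BGR2GRAY),(5,5),0)
for z,rad in((.096,.062),(.098,.056),(.096,.042)):
    rp=abs(proj(Kt,Tt,[.572,.013+rad,z])-proj(Kt,Tt,[.572,.013,z]))[0,0]*6
    c=cv2.HoughCircles(g,cv2.HOUGH_GRADIENT,1,20,param1=80,param2=15,minRadius=int(rp-5),maxRadius=int(rp+5))
    if c is not None:
        for k in c[0][:2]:print(rad,k,onz(Kt,Tt,[(250+k[0]/6-.4,150+k[1]/6-.4)],z))
E
```

```text
18.25 [0.50273676 0.28272775 0.32101652] [-0.03492992  0.48217491 -6.8446794 ]
0.062 [300.5 252.5 114.8] [[0.59238748 0.01404299 0.096     ]]
0.062 [326.5 259.5 111.6] [[5.88460301e-01 1.70707350e-04 9.60000000e-02]]
0.056 [299.5 279.5 104.8] [[0.57752706 0.01455321 0.098     ]]
0.056 [284.5 297.5 100.6] [[0.56793075 0.02258264 0.098     ]]
0.042 [299.5 280.5  77.8] [[0.57727583 0.01464894 0.096     ]]
```

```bash
python3 - <<'E'
from h import *
c=bot.calibration("top");Kt=(200/np.tan(np.radians(c["vertical_fov"]/2)),c["cx"],c["cy"]);Tt=np.array(c["T"])
d=np.load("lw2.npz");d5=np.load("w5.npz")
for n,K,T in(("top0",Kt,Tt),("lw2",d["K"],d["T"]),("w5",d5["K"],d5["T"])):
    im=cv2.imread(f"pics/{n}.png");q=proj(K,T,[[.576,.014,.096],[.576,.014+.062,.096]]);r=np.linalg.norm(q[1]-q[0]);u,v=q[0];print(n,q[0],r)
    x0,y0,x1,y1=[int(max(0,k)) for k in(u-1.7*r,v-1.7*r,u+1.7*r,v+1.7*r)];s=6
    g=cv2.resize(cv2.cvtColor(im[y0:y1,x0:x1],cv2.COLOR_BGR2LAB),None,fx=s,fy=s,interpolation=cv2.INTER_CUBIC)[:,:,0]
    th=cv2.adaptiveThreshold(g,255,cv2.ADAPTIVE_THRESH_MEAN_C,cv2.THRESH_BINARY,int(r*s*.5)|1,-3)
    for m in(th,255-th,cv2.Canny(g,40,100)):
        for k in cv2.findContours(m,cv2.RETR_LIST,cv2.CHAIN_APPROX_NONE)[0]:
            if len(k)<150:continue
            (a,b),(w,h),_=cv2.fitEllipse(k);cen=(x0+(a+.5)/s-.5,y0+(b+.5)/s-.5)
            if min(w,h)/max(w,h)<.85 or not .55<(w+h)/4/s/r<1.1:continue
            if abs(cen[0]-u)+abs(cen[1]-v)<.35*r:print(len(k),np.round((w+h)/4/s/r*62,1),np.round(cen,1),onz(K,T,[cen],.096).round(4)[0,:2])
E
```

```text
top0 [299.72124703 196.74238655] 19.372961114418544
446 41.7 [299.6 196.3] [0.5775 0.0143]
517 48.3 [299.6 196.1] [0.578  0.0144]
606 55.8 [299.5 196.2] [0.5777 0.0148]
867 65.2 [299.6 195.9] [0.5788 0.0144]
442 41.2 [299.6 196.3] [0.5775 0.0143]
521 48.8 [299.6 196.1] [0.578  0.0144]
602 55.3 [299.5 196.2] [0.5777 0.0148]
863 65.2 [299.5 195.8] [0.5789 0.0147]
236 48.1 [299.2 195.9] [0.5787 0.0157]
648 41.2 [299.6 196.2] [0.5779 0.0143]
lw2 [133.04603527 122.62628326] 57.95605448380908
4442 65.3 [139.9 122.4] [0.5731 0.0212]
4489 65.5 [139.8 122.2] [0.573  0.0211]
w5 [ 93.13302714 137.40709891] 53.84745001463917
```

The top view gives the furnace centre at (0.578, 0.0145). I'll cross-check with better ring fits in the wrist image, and measure the hung lid.

```bash
cat > rings.py <<'E'
from h import *
def rings(im,K,T,c,z,rlo,rhi,R0=.062,tol=.012):
    """radial brightness edges round c on the plane z: for each radius band the edge points, robust circle fit"""
    g=cv2.GaussianBlur(cv2.cvtColor(im,cv2.COLOR_BGR2GRAY),(3,3),0).astype(np.float32)
    c=np.array(c,float)
    for it in range(5):
        th=np.radians(np.arange(0,360,3));rr=np.arange(rlo,rhi,.0005)
        X=np.stack([c[0]+rr[None]*np.cos(th)[:,None],c[1]+rr[None]*np.sin(th)[:,None],np.full((len(th),len(rr)),z)],-1)
        p=proj(K,T,X.reshape(-1,3)).reshape(len(th),len(rr),2).astype(np.float32)
        I=cv2.remap(g,p[...,0],p[...,1],cv2.INTER_LINEAR);G=np.gradient(cv2.GaussianBlur(I,(5,1),0),axis=1)
        k=np.abs(G).argmax(1);r=rr[k];ok=(np.abs(G).max(1)>1)&(k>2)&(k<len(rr)-3)
        for _ in range(6):
            A=np.c_[np.ones(ok.sum()),np.cos(th[ok]),np.sin(th[ok])];s=np.linalg.lstsq(A,r[ok],rcond=None)[0]
            e=r-(s[0]+s[1]*np.cos(th)+s[2]*np.sin(th));ok=(np.abs(e)<max(.0015,2*np.median(np.abs(e[ok]))))&(k>2)&(k<len(rr)-3)
        c=c+s[1:]
    return c.round(4),round(s[0]*1e3,1),int(ok.sum()),round(e[ok].std()*1e3,2)
E
python3 - <<'E'
from rings import *
c=bot.calibration("top");Kt=(200/np.tan(np.radians(c["vertical_fov"]/2)),c["cx"],c["cy"]);Tt=np.array(c["T"])
c=bot.calibration("side");Ks=(200/np.tan(np.radians(c["vertical_fov"]/2)),c["cx"],c["cy"]);Ts=np.array(c["T"])
d=np.load("lw2.npz")
for n,K,T in(("top0",Kt,Tt),("side0",Ks,Ts),("lw2",d["K"],d["T"])):
    im=cv2.imread(f"pics/{n}.png")
    for lo,hi,z in((.050,.060,.098),(.057,.070,.096),(.036,.047,.096)):print(n,lo,rings(im,K,T,(.577,.0155),z,lo,hi))
d=np.load("w5.npz");im=cv2.imread("pics/w5.png")
print("lid",[rings(im,d["K"],d["T"],(.504,.278),.163,lo,.064) for lo in(.048,.051)])
s=bot.sense();print(s["eef_pos"]+R.from_quat(s["orientation"]).as_matrix()@[0,0,.121])
E
```

```text
top0 0.05 (array([0.5776, 0.0144]), np.float64(55.2), 118, np.float64(0.6))
top0 0.057 (array([0.578 , 0.0144]), np.float64(61.8), 99, np.float64(0.59))
top0 0.036 (array([0.5777, 0.0144]), np.float64(41.3), 115, np.float64(0.55))
side0 0.05 (array([0.5778, 0.0158]), np.float64(55.4), 107, np.float64(0.62))
side0 0.057 (array([0.5783, 0.014 ]), np.float64(62.9), 86, np.float64(0.64))
side0 0.036 (array([0.578 , 0.0152]), np.float64(39.9), 90, np.float64(0.71))
lw2 0.05 (array([0.5779, 0.0159]), np.float64(56.2), 120, np.float64(0.25))
lw2 0.057 (array([0.5763, 0.0176]), np.float64(59.7), 108, np.float64(0.56))
lw2 0.036 (array([0.5778, 0.0157]), np.float64(42.1), 110, np.float64(0.34))
lid [(array([0.5027, 0.2772]), np.float64(54.6), 74, np.float64(0.6)), (array([0.5027, 0.2773]), np.float64(54.6), 75, np.float64(0.58))]
[0.50440062 0.27848303 0.20014912]
```

```bash
python3 - <<'E'
from rings import *
c=bot.calibration("side");K=(200/np.tan(np.radians(c["vertical_fov"]/2)),c["cx"],c["cy"]);T=np.array(c["T"]);im=cv2.imread("pics/s5.png")
for z in(.155,.159,.163,.149):print("side",z,rings(im,K,T,(.503,.278),z,.047,.064))
d=np.load("w5.npz");im=cv2.imread("pics/w5.png")
for z in(.151,.155,.159,.163):print("wrist",z,rings(im,d["K"],d["T"],(.503,.278),z,.050,.064))
E
```

```text
side 0.155 (array([0.5068, 0.2757]), np.float64(57.5), 78, np.float64(0.7))
side 0.159 (array([0.5048, 0.2777]), np.float64(57.2), 76, np.float64(0.71))
side 0.163 (array([0.5031, 0.2797]), np.float64(57.0), 77, np.float64(0.74))
side 0.149 (array([0.5098, 0.2722]), np.float64(58.1), 79, np.float64(0.7))
wrist 0.151 (array([0.5058, 0.2778]), np.float64(56.6), 79, np.float64(0.59))
wrist 0.155 (array([0.5046, 0.2775]), np.float64(55.8), 81, np.float64(0.63))
wrist 0.159 (array([0.5036, 0.2773]), np.float64(55.1), 78, np.float64(0.59))
wrist 0.163 (array([0.5025, 0.2771]), np.float64(54.3), 79, np.float64(0.67))
```

Emit:
step_arm --pt "0.04 -0.16 0.1 0" --pt "0.17 -0.61 0.3 0" --pt "0.37 -1.33 0.5 0" --pt "0.64 -2.29 0.7 0" --pt "0.97 -3.45 0.9 0" --pt "1.35 -4.79 1 0" --pt "1.77 -6.28 1 0" --pt "2.22 -7.89 1 0" --pt "2.7 -9.59 1 0" --pt "3.2 -11.36 1 0"

```text
clock: 19.65
eef_pos: [0.535, 0.1678, 0.331]
orientation: [-0.17, 0.985, -0.019, 0.004]
wrist_force: [0.9, -0.7, -7.1]
finger_gap: 0.255
grip_force: 78.1
```

Emit:
step_arm --pt "0.5 -1.77 0 0" --pt "1.0 -3.55 0 0" --pt "1.49 -5.31 0 0" --pt "1.97 -7.01 0 0" --pt "2.43 -8.62 0 0" --pt "2.85 -10.11 0 0" --pt "3.22 -11.45 0 0" --pt "3.55 -12.61 0 0" --pt "3.82 -13.57 0 0" --pt "4.02 -14.29 0 0"

```text
clock: 20.9
eef_pos: [0.5751, 0.0257, 0.331]
orientation: [-0.17, 0.985, -0.019, 0.004]
wrist_force: [-0.3, -0.5, -6.7]
finger_gap: 0.252
grip_force: 78.1
```

Emit:
step_arm --pt "0.13 -0.46 0 0" --pt "0.17 -0.61 0 0" --pt "0.17 -0.61 0 0" --pt "0.17 -0.61 0 0" --pt "0.17 -0.61 0 0" --pt "0.17 -0.61 0 0" --pt "0.17 -0.61 0 0" --pt "0.17 -0.61 0 0" --pt "0.17 -0.61 0 0" --pt "0.17 -0.61 0 0"

```text
clock: 22.15
eef_pos: [0.5766, 0.0202, 0.3311]
orientation: [-0.17, 0.985, -0.019, 0.004]
wrist_force: [0.0, -0.7, -6.5]
finger_gap: 0.257
grip_force: 78.1
```

```bash
python3 - <<'E'
from rings import *
s=bot.sense();e=s["eef_pos"];q=s["orientation"];f=e+R.from_quat(q).as_matrix()@[0,0,.121];print(s["clock"],e,s["wrist_force"],"saddle",f)
for n in("wrist","side"):
    im,K,T=cam(n);cv2.imwrite(f"pics/{n}6.png",im)
    for z in(.165,.169,.173):print(n,z,rings(im,K,T,f[:2],z,.050,.064))
    if n=="side":print([rings(im,K,T,(.578,.015),.09,lo,hi) for lo,hi in((.057,.070),(.076,.09))])
E
```

```text
22.15 [0.57664671 0.02015252 0.33105677] [ 0.01784526 -0.71743623 -6.53031985] saddle [0.57832113 0.01586568 0.21014433]
wrist 0.165 (array([0.576 , 0.0162]), np.float64(58.3), 77, np.float64(0.96))
wrist 0.169 (array([0.5753, 0.0158]), np.float64(57.3), 65, np.float64(0.8))
wrist 0.173 (array([0.5739, 0.0157]), np.float64(56.9), 70, np.float64(0.87))
side 0.165 (array([0.5831, 0.011 ]), np.float64(56.5), 65, np.float64(0.76))
side 0.169 (array([0.5807, 0.0148]), np.float64(55.8), 64, np.float64(0.77))
side 0.173 (array([0.5784, 0.0182]), np.float64(56.0), 68, np.float64(0.8))
[(array([0.5822, 0.0095]), np.float64(64.0), 64, np.float64(0.6)), (array([0.5775, 0.0163]), np.float64(81.2), 55, np.float64(0.79))]
```

Emit:
step_arm --pt "0 -0.05 -0.2 0" --pt "0 -0.05 -0.6 0" --pt "0 -0.05 -1 0" --pt "0 -0.05 -1.4 0" --pt "0 -0.05 -1.8 0" --pt "0 -0.05 -2.1 0" --pt "0 -0.05 -2.3 0" --pt "0 -0.05 -2.5 0" --pt "0 -0.05 -2.5 0" --pt "0 -0.05 -2.5 0"

```text
clock: 23.5
eef_pos: [0.5767, 0.0197, 0.3062]
orientation: [-0.17, 0.985, -0.019, 0.004]
wrist_force: [0.3, -0.6, -7.7]
finger_gap: 0.251
grip_force: 78.1
```

Emit:
step_arm --pt "0 0 -0.1 0" --pt "0 0 -0.2 0" --pt "0 0 -0.3 0" --pt "0 0 -0.4 0" --pt "0 0 -0.5 0" --pt "0 0 -0.6 0" --pt "0 0 -0.7 0" --pt "0 0 -0.8 0" --pt "0 0 -0.9 0" --pt "0 0 -1 0"

```text
clock: 24.75
eef_pos: [0.5766, 0.0197, 0.296]
orientation: [-0.17, 0.985, -0.019, 0.004]
wrist_force: [-0.6, 0.3, -7.0]
finger_gap: 0.252
grip_force: 78.1
```

Emit:
step_arm --pt "0 0 -0.1 0" --pt "0 0 -0.2 0" --pt "0 0 -0.3 0" --pt "0 0 -0.4 0" --pt "0 0 -0.5 0" --pt "0 0 -0.6 0" --pt "0 0 -0.7 0" --pt "0 0 -0.8 0" --pt "0 0 -0.8 0" --pt "0 0 -0.8 0"

```text
clock: 26.0
eef_pos: [0.5767, 0.0196, 0.2881]
orientation: [-0.17, 0.985, -0.019, 0.004]
wrist_force: [0.1, -0.6, -7.0]
finger_gap: 0.257
grip_force: 78.1
```

Emit:
step_arm --pt "0 0 -0.1 0" --pt "0 0 -0.2 0" --pt "0 0 -0.3 0" --pt "0 0 -0.4 0" --pt "0 0 -0.5 0" --pt "0 0 -0.6 0" --pt "0 0 -0.7 0" --pt "0 0 -0.8 0" --pt "0 0 -0.8 0" --pt "0 0 -0.8 0"

```text
clock: 27.25
eef_pos: [0.5766, 0.0197, 0.2801]
orientation: [-0.17, 0.985, -0.019, 0.004]
wrist_force: [-0.7, 0.6, -7.3]
finger_gap: 0.252
grip_force: 78.1
```

Emit:
step_arm --pt "0 0 -0.1 0" --pt "0 0 -0.2 0" --pt "0 0 -0.3 0" --pt "0 0 -0.4 0" --pt "0 0 -0.5 0" --pt "0 0 -0.6 0" --pt "0 0 -0.7 0" --pt "0 0 -0.7 0" --pt "0 0 -0.7 0" --pt "0 0 -0.7 0"

```text
clock: 28.5
eef_pos: [0.5767, 0.0197, 0.2731]
orientation: [-0.17, 0.985, -0.019, 0.004]
wrist_force: [0.4, 0.6, -1.7]
finger_gap: 0.255
grip_force: 78.7
```

The lid's weight is off the hook and on the spring fingers. Lowering the hook and backing out towards +x.

Emit:
step_arm --pt "0 0 -0.2 0" --pt "0 0 -0.4 0" --pt "0 0 -0.6 0" --pt "0 0 -0.8 0" --pt "0 0 -1 0" --pt "0 0 -1.1 0" --pt "0 0 -1.2 0" --pt "0 0 -1.2 0" --pt "0 0 -1.2 0" --pt "0 0 -1.2 0"

```text
clock: 29.75
eef_pos: [0.5767, 0.0196, 0.2611]
orientation: [-0.17, 0.985, -0.019, 0.004]
wrist_force: [0.4, -0.5, -2.7]
finger_gap: 0.254
grip_force: 78.7
```

```bash
python3 - <<'E'
from rings import *
s=bot.sense();print(s["eef_pos"],s["wrist_force"],s["joint_positions"].round(2))
im,K,T=cam("side");cv2.imwrite("pics/s7.png",im)
for z in(.113,.116,.119,.122):print(z,rings(im,K,T,(.578,.0155),z,.050,.0595))
im,K,T=cam("wrist")
for z in(.113,.116,.119,.122):print(z,rings(im,K,T,(.578,.0155),z,.050,.0595))
E
```

```text
[0.57668673 0.01963763 0.26113294] [ 0.44752846 -0.46311848 -2.73592998] [-0.06  0.36  0.17  1.36 -0.03 -0.4 ]
0.113 (array([0.5796, 0.0138]), np.float64(56.1), 99, np.float64(1.11))
0.116 (array([0.5784, 0.0164]), np.float64(55.8), 77, np.float64(0.74))
0.119 (array([0.5766, 0.0187]), np.float64(56.0), 90, np.float64(1.03))
0.122 (array([0.575 , 0.0213]), np.float64(55.9), 73, np.float64(0.76))
0.113 (array([0.5761, 0.0142]), np.float64(55.7), 70, np.float64(0.69))
0.116 (array([0.5751, 0.0145]), np.float64(55.1), 61, np.float64(0.61))
0.119 (array([0.5746, 0.0162]), np.float64(55.5), 72, np.float64(0.74))
0.122 (array([0.5731, 0.0134]), np.float64(55.1), 97, np.float64(1.52))
```

Lid top is at about z=0.117 and centred. The foot is already under the bar over the lid's centre, so I'll press straight down from here in small steps.

Emit:
step_arm --pt "0 0 -0.1 0" --pt "0 0 -0.2 0" --pt "0 0 -0.3 0" --pt "0 0 -0.4 0" --pt "0 0 -0.5 0" --pt "0 0 -0.6 0" --pt "0 0 -0.7 0" --pt "0 0 -0.8 0" --pt "0 0 -0.8 0" --pt "0 0 -0.8 0"

```text
clock: 31.1
eef_pos: [0.5767, 0.0197, 0.2531]
orientation: [-0.17, 0.985, -0.019, 0.004]
wrist_force: [0.1, 0.1, -1.8]
finger_gap: 0.254
grip_force: 78.7
```

Emit:
step_arm --pt "0 0 -0.03 0" --pt "0 0 -0.06 0" --pt "0 0 -0.09 0" --pt "0 0 -0.12 0" --pt "0 0 -0.15 0" --pt "0 0 -0.18 0" --pt "0 0 -0.21 0" --pt "0 0 -0.24 0" --pt "0 0 -0.25 0" --pt "0 0 -0.25 0"

```text
clock: 32.35
eef_pos: [0.5767, 0.0197, 0.2508]
orientation: [-0.17, 0.985, -0.019, 0.004]
wrist_force: [-0.1, 0.4, 1.0]
finger_gap: 0.255
grip_force: 79.0
```

Emit:
step_arm --pt "0 0 -0.03 0" --pt "0 0 -0.06 0" --pt "0 0 -0.09 0" --pt "0 0 -0.12 0" --pt "0 0 -0.15 0" --pt "0 0 -0.18 0" --pt "0 0 -0.2 0" --pt "0 0 -0.2 0" --pt "0 0 -0.2 0" --pt "0 0 -0.2 0"

```text
clock: 33.6
eef_pos: [0.5766, 0.0197, 0.2486]
orientation: [-0.17, 0.985, -0.019, 0.004]
wrist_force: [0.4, -0.1, -1.5]
finger_gap: 0.255
grip_force: 78.7
```

Emit:
step_arm --pt "0 0 -0.03 0" --pt "0 0 -0.06 0" --pt "0 0 -0.09 0" --pt "0 0 -0.12 0" --pt "0 0 -0.15 0" --pt "0 0 -0.15 0" --pt "0 0 -0.15 0" --pt "0 0 -0.15 0" --pt "0 0 -0.15 0" --pt "0 0 -0.15 0"

```text
clock: 34.85
eef_pos: [0.5766, 0.0197, 0.2471]
orientation: [-0.17, 0.985, -0.019, 0.004]
wrist_force: [-0.8, -0.2, -1.7]
finger_gap: 0.254
grip_force: 78.7
```

Emit:
step_arm --pt "0 0 -0.02 0" --pt "0 0 -0.04 0" --pt "0 0 -0.06 0" --pt "0 0 -0.08 0" --pt "0 0 -0.1 0" --pt "0 0 -0.12 0" --pt "0 0 -0.14 0" --pt "0 0 -0.15 0" --pt "0 0 -0.15 0" --pt "0 0 -0.15 0"

```text
clock: 36.1
eef_pos: [0.5772, 0.0197, 0.2466]
orientation: [-0.17, 0.985, -0.019, 0.005]
wrist_force: [0.2, -0.6, 6.4]
finger_gap: 0.253
grip_force: 79.7
```

Emit:
step_arm --pt "0 0 -0.01 0" --pt "0 0 -0.02 0" --pt "0 0 -0.03 0" --pt "0 0 -0.04 0" --pt "0 0 -0.05 0" --pt "0 0 -0.05 0" --pt "0 0 -0.05 0" --pt "0 0 -0.05 0" --pt "0 0 -0.05 0" --pt "0 0 -0.05 0"

```text
clock: 37.35
eef_pos: [0.5773, 0.0197, 0.2465]
orientation: [-0.17, 0.985, -0.019, 0.005]
wrist_force: [-1.1, 0.4, 7.1]
finger_gap: 0.254
grip_force: 79.9
```

Emit:
step_arm --pt "0 0 -0.02 0" --pt "0 0 -0.04 0" --pt "0 0 -0.06 0" --pt "0 0 -0.06 0" --pt "0 0 -0.06 0" --pt "0 0 -0.06 0" --pt "0 0 -0.06 0" --pt "0 0 -0.06 0" --pt "0 0 -0.06 0" --pt "0 0 -0.06 0"

```text
clock: 38.6
eef_pos: [0.5776, 0.0197, 0.2464]
orientation: [-0.17, 0.985, -0.019, 0.006]
wrist_force: [-1.9, 1.0, 9.0]
finger_gap: 0.255
grip_force: 80.1
```

```bash
python3 - <<'E'
from h import *
f=[];z=[]
for i in range(6):
    bot.camera("side");s=bot.sense();f.append(s["wrist_force"][2]);z.append(s["eef_pos"][2])
print(s["clock"],np.round(f,2),np.round(z,4),s["wrist_torque"])
E
```

```text
38.9 [ 8.6   9.47  9.74  9.27 10.09  9.12] [0.2464 0.2464 0.2464 0.2464 0.2464 0.2464] [ 0.18048633  0.43127879 -0.01892195]
```

Emit:
step_arm --pt "0 0 -0.04 0" --pt "0 0 -0.08 0" --pt "0 0 -0.11 0" --pt "0 0 -0.11 0" --pt "0 0 -0.11 0" --pt "0 0 -0.11 0" --pt "0 0 -0.11 0" --pt "0 0 -0.11 0" --pt "0 0 -0.11 0" --pt "0 0 -0.11 0"

```text
clock: 40.15
eef_pos: [0.578, 0.0198, 0.2463]
orientation: [-0.17, 0.985, -0.019, 0.006]
wrist_force: [-1.9, 0.7, 12.9]
finger_gap: 0.253
grip_force: 80.6
```

```bash
python3 - <<'E'
from rings import *
f=[];z=[]
for i in range(5):
    im,K,T=cam("side");s=bot.sense();f.append(s["wrist_force"][2]);z.append(s["eef_pos"][2])
print(s["clock"],np.round(f,2),np.round(z,4),s["wrist_force"],s["wrist_torque"])
for z in(.107,.110,.113,.116):print(z,rings(im,K,T,(.578,.0155),z,.050,.0595))
E
```

```text
40.4 [13.3  12.62 13.   12.63 13.06] [0.2462 0.2463 0.2463 0.2462 0.2462] [-2.03273817  0.69764223 13.0586398 ] [ 0.20657568  0.59908849 -0.05395662]
0.107 (array([0.5808, 0.0132]), np.float64(56.5), 85, np.float64(0.83))
0.11 (array([0.5789, 0.0164]), np.float64(55.9), 72, np.float64(0.74))
0.113 (array([0.5772, 0.0184]), np.float64(56.0), 78, np.float64(0.88))
0.116 (array([0.576 , 0.0205]), np.float64(56.0), 79, np.float64(0.88))
```

About 15 N and firm, with the lid top down at about 0.111 m. Pushing slightly more and holding for a second.

Emit:
step_arm --pt "0 0 -0.025 0" --pt "0 0 -0.025 0" --pt "0 0 -0.025 0" --pt "0 0 -0.025 0" --pt "0 0 -0.025 0" --pt "0 0 -0.025 0" --pt "0 0 -0.025 0" --pt "0 0 -0.025 0" --pt "0 0 -0.025 0" --pt "0 0 -0.025 0"

```text
clock: 41.65
eef_pos: [0.5781, 0.0198, 0.2462]
orientation: [-0.17, 0.985, -0.019, 0.007]
wrist_force: [-2.8, 1.6, 13.3]
finger_gap: 0.251
grip_force: 80.7
```

Emit:
step_arm --pt "0 0 0.08 0" --pt "0 0 0.16 0" --pt "0 0 0.24 0" --pt "0 0 0.32 0" --pt "0 0 0.42 0" --pt "0 0 0.52 0" --pt "0 0 0.62 0" --pt "0 0 0.72 0" --pt "0 0 0.75 0" --pt "0 0 0.75 0"

```text
clock: 42.9
eef_pos: [0.5767, 0.0197, 0.2506]
orientation: [-0.17, 0.985, -0.019, 0.004]
wrist_force: [0.7, 0.1, -2.3]
finger_gap: 0.254
grip_force: 78.7
```

```bash
python3 - <<'E'
from rings import *
s=bot.sense();e=s["eef_pos"];print(s["clock"],e,s["wrist_force"],s["orientation"].round(4),"foot",e+R.from_quat(s["orientation"]).as_matrix()@[0,0,.134])
im,K,T=cam("side");cv2.imwrite("pics/s9.png",im)
for z in(.107,.110,.113,.116):print(z,rings(im,K,T,(.578,.0155),z,.050,.0595))
E
```

```text
42.9 [0.57665819 0.0196862  0.25063259] [ 0.74065971  0.05379211 -2.29759421] [-0.17    0.9853 -0.0186  0.0038] foot [0.57851779 0.01494673 0.11672935]
0.107 (array([0.5808, 0.0132]), np.float64(56.5), 75, np.float64(0.73))
0.11 (array([0.5794, 0.0166]), np.float64(56.0), 72, np.float64(0.75))
0.113 (array([0.5768, 0.0181]), np.float64(55.7), 78, np.float64(0.95))
0.116 (array([0.5757, 0.0209]), np.float64(55.7), 91, np.float64(1.07))
```

```bash
python3 - <<'E'
from h import *
c=bot.calibration("top");K=(200/np.tan(np.radians(c["vertical_fov"]/2)),c["cx"],c["cy"]);T=np.array(c["T"])
for z in(.05,.2,.35):print(z,onz(K,T,[(289,173),(267,128)],z).round(3).tolist())
c=bot.calibration("side");K2=(200/np.tan(np.radians(c["vertical_fov"]/2)),c["cx"],c["cy"]);T2=np.array(c["T"])
# side view: monitor's near front edge runs (291,45) top to (262,212) bottom
print(tri([(K,T,(267,126)),(K2,T2,(291,45))]),tri([(K,T,(289,173)),(K2,T2,(262,213))]))
E
```

```text
0.05 [[0.663, 0.052, 0.05], [0.819, 0.126, 0.05]]
0.2 [[0.632, 0.04, 0.2], [0.77, 0.106, 0.2]]
0.35 [[0.601, 0.029, 0.35], [0.72, 0.086, 0.35]]
[0.62136532 0.04216345 0.56089868] [0.67271566 0.05713314 0.06146114]
```

Emit:
step_arm --pt "0.2 0.07 0 0" --pt "0.5 0.18 0 0" --pt "0.9 0.32 0 0" --pt "1.3 0.46 0 0" --pt "1.7 0.61 0 0" --pt "2 0.71 0 0" --pt "2.2 0.78 0 0" --pt "2.25 0.8 0 0" --pt "2.25 0.8 0.1 0" --pt "2.25 0.8 0.3 0"

```text
clock: 44.2
eef_pos: [0.599, 0.0276, 0.2537]
orientation: [-0.17, 0.985, -0.019, 0.004]
wrist_force: [0.0, 0.5, -2.8]
finger_gap: 0.253
grip_force: 78.7
```

Emit:
step_arm --pt "0 0 0.5 0" --pt "0 0 1 0" --pt "0 0 1.5 0" --pt "0 0 2.2 0" --pt "0 0 3 0" --pt "0 0 4 0" --pt "0 0 5 0" --pt "0 0 5.7 0" --pt "0 0 6 0" --pt "0 0 6 0"

```text
clock: 45.45
eef_pos: [0.5992, 0.0276, 0.3137]
orientation: [-0.17, 0.985, -0.019, 0.004]
wrist_force: [0.8, -0.2, -2.8]
finger_gap: 0.253
grip_force: 78.7
```

```bash
python3 - <<'E'
from rings import *
s=bot.sense();e=s["eef_pos"];print(s["clock"],e,s["wrist_force"])
im,K,T=cam("side");cv2.imwrite("pics/s10.png",im)
for z in(.107,.110,.113,.116):print(z,rings(im,K,T,(.578,.0155),z,.050,.0595))
a=cv2.imread("pics/s9.png");print(cv2.absdiff(a,im)[225:250,270:335].mean())
E
```

```text
45.45 [0.59921596 0.0276482  0.31369214] [ 0.80172825 -0.19633911 -2.78853845]
0.107 (array([0.5801, 0.0124]), np.float64(56.1), 82, np.float64(0.78))
0.11 (array([0.578 , 0.0158]), np.float64(55.3), 71, np.float64(0.74))
0.113 (array([0.5768, 0.0178]), np.float64(55.8), 90, np.float64(0.89))
0.116 (array([0.5748, 0.0209]), np.float64(55.1), 71, np.float64(0.77))
3.3739487179487178
```

Lid stays seated. Going back to the holster, undoing the half turn once clear of the monitor.

Emit:
step_arm --pt "-3 -2 1 -8" --pt "-7 -6 2 -18" --pt "-10 -10 3 -28" --pt "-12 -15 3 -38" --pt "-13.5 -20 3 -48" --pt "-14 -25 3 -58" --pt "-14.3 -29 3 -68" --pt "-14.5 -32.5 3 -78" --pt "-14.53 -35 3 -88" --pt "-14.53 -35.4 3 -98"

```text
clock: 46.75
eef_pos: [0.4534, -0.328, 0.3426]
orientation: [0.635, 0.772, -0.015, -0.012]
wrist_force: [-0.1, 1.0, -1.9]
finger_gap: 0.252
grip_force: 78.6
```

Emit:
step_arm --pt "0 0 0 -10" --pt "0 0 0 -20" --pt "0 0 0 -30" --pt "0 0 0 -40" --pt "0 0 0 -50" --pt "0 0 0 -60" --pt "0 0 0 -70" --pt "0 0 0 -80" --pt "0 0 0 -90" --pt "0 0 0 -100"

```text
clock: 48.0
eef_pos: [0.4537, -0.3263, 0.3431]
orientation: [1.0, 0.011, -0.001, -0.019]
wrist_force: [0.0, 0.1, -3.2]
finger_gap: 0.253
grip_force: 78.6
```

```bash
python3 - <<'E'
from rings import *
s=bot.sense();e=s["eef_pos"];q=s["orientation"];Rm=R.from_quat(q).as_matrix()
print(s["clock"],e,2*np.degrees(np.arctan2(q[1],q[0])),s["joint_positions"].round(2),"foot",e+Rm@[0,0,.134],"guard",e+Rm@[0,0,.04])
im,K,T=cam("wrist");cv2.imwrite("pics/w11.png",im);hsv=cv2.cvtColor(im,cv2.COLOR_BGR2HSV)
g=lambda i:cv2.cvtColor(i,cv2.COLOR_BGR2GRAY)
ref=cv2.imread("pics/lw2.png")
for nm,(x0,y0,x1,y1) in {"foot":(305,166,332,188),"guard":(278,182,360,215)}.items():
    r=cv2.matchTemplate(g(im),g(ref)[y0:y1,x0:x1],cv2.TM_CCOEFF_NORMED)[y0-12:y0+13,x0-12:x0+13];_,v,_,l=cv2.minMaxLoc(r);print(nm,round(v,2),l[0]-12,l[1]-12)
m=cv2.inRange(hsv,(100,120,40),(125,255,255));m[:,:250]=0;m[:,420:]=0
c=max(cv2.findContours(m,cv2.RETR_EXTERNAL,cv2.CHAIN_APPROX_NONE)[0],key=cv2.contourArea);r=cv2.minAreaRect(c);print(r);P=onz(K,T,cv2.boxPoints(r),.004);print(P.round(4).tolist(),P.mean(0))
E
```

```text
48.0 [ 0.45368167 -0.32627631  0.34313133] 1.2464119502738045 [-0.75  0.38  0.41  1.63  0.03  2.37] foot [ 0.45332472 -0.32112534  0.20923085] guard [ 0.45357512 -0.32473871  0.30316104]
foot 0.58 -5 -12
guard 0.38 -12 -12
((326.0, 142.0), (62.0, 48.0), 90.0)
[[0.4953, -0.2872, 0.004], [0.4971, -0.3579, 0.004], [0.4029, -0.363, 0.004], [0.4005, -0.2878, 0.004]] [ 0.44895167 -0.32398425  0.004     ]
```

```bash
python3 - <<'E'
import cv2,numpy as np
for n in("lw","lw2","w5","w11"):
    im=cv2.imread(f"pics/{n}.png");h=cv2.cvtColor(im,cv2.COLOR_BGR2HSV)
    m=cv2.inRange(h,(3,80,25),(18,255,255));k=np.zeros_like(m);k[190:305,285:355]=255;m&=k
    c=max(cv2.findContours(m,cv2.RETR_EXTERNAL,cv2.CHAIN_APPROX_NONE)[0],key=cv2.contourArea);print(n,"wood",cv2.boundingRect(c))
    # guard top edge / foot top: strong row gradient along columns near the axis
    g=cv2.GaussianBlur(cv2.cvtColor(im,cv2.COLOR_BGR2GRAY),(3,3),0).astype(int)
    for col in(300,318,336):
        e=np.abs(np.diff(g[160:210,col]));print(col,[(160+i,int(e[i])) for i in np.argsort(-e)[:5]])
E
```

```text
lw wood (295, 204, 49, 93)
300 [(np.int64(167), 19), (np.int64(187), 19), (np.int64(166), 18), (np.int64(188), 17), (np.int64(186), 10)]
318 [(np.int64(202), 16), (np.int64(203), 13), (np.int64(201), 11), (np.int64(168), 10), (np.int64(176), 7)]
336 [(np.int64(183), 33), (np.int64(179), 26), (np.int64(178), 25), (np.int64(182), 22), (np.int64(184), 22)]
lw2 wood (295, 203, 49, 94)
300 [(np.int64(187), 14), (np.int64(208), 13), (np.int64(186), 9), (np.int64(189), 8), (np.int64(207), 8)]
318 [(np.int64(200), 29), (np.int64(184), 27), (np.int64(183), 25), (np.int64(199), 24), (np.int64(176), 17)]
336 [(np.int64(207), 27), (np.int64(206), 21), (np.int64(189), 18), (np.int64(177), 14), (np.int64(208), 14)]
w5 wood (295, 203, 49, 94)
300 [(np.int64(181), 22), (np.int64(182), 22), (np.int64(178), 19), (np.int64(185), 17), (np.int64(186), 15)]
318 [(np.int64(202), 17), (np.int64(167), 16), (np.int64(176), 15), (np.int64(170), 15), (np.int64(175), 14)]
336 [(np.int64(163), 13), (np.int64(162), 10), (np.int64(170), 10), (np.int64(169), 10), (np.int64(164), 9)]
w11 wood (295, 204, 48, 92)
300 [(np.int64(188), 34), (np.int64(187), 33), (np.int64(186), 16), (np.int64(189), 14), (np.int64(208), 8)]
318 [(np.int64(169), 18), (np.int64(168), 18), (np.int64(170), 12), (np.int64(176), 10), (np.int64(198), 10)]
336 [(np.int64(174), 46), (np.int64(173), 40), (np.int64(188), 36), (np.int64(175), 32), (np.int64(187), 30)]
```

The lifter hasn't shifted in the fingers and it is aligned. Inserting.

Emit:
step_arm --pt "0 -0.05 -1.5 0" --pt "0 -0.05 -4 0" --pt "0 -0.05 -6.5 0" --pt "0 -0.05 -8.5 0" --pt "0 -0.05 -9.8 0" --pt "0 -0.05 -10.8 0" --pt "0 -0.05 -11.6 0" --pt "0 -0.05 -12.4 0" --pt "0 -0.05 -13 0" --pt "0 -0.05 -13 0"

```text
clock: 49.3
eef_pos: [0.4536, -0.3266, 0.2132]
orientation: [1.0, 0.014, -0.001, -0.019]
wrist_force: [0.8, 0.8, -1.5]
finger_gap: 0.252
grip_force: 78.7
```

Emit:
step_arm --pt "0 0 -1 0" --pt "0 -0.05 -2 0" --pt "0 -0.1 -3 0" --pt "0 -0.1 -4 0" --pt "0 -0.1 -5 0" --pt "0 -0.1 -6 0" --pt "0 -0.1 -6.6 0" --pt "0 -0.1 -7 0" --pt "0 -0.1 -7.1 0" --pt "0 -0.1 -7.1 0"

```text
clock: 50.55
eef_pos: [0.454, -0.3279, 0.1428]
orientation: [1.0, 0.014, -0.001, -0.019]
wrist_force: [0.5, -0.6, -2.1]
finger_gap: 0.254
grip_force: 78.7
```

Emit:
step_arm --pt "0 0 -0.05 0" --pt "0 0 -0.1 0" --pt "0 0 -0.15 0" --pt "0 0 -0.2 0" --pt "0 0 -0.25 0" --pt "0 0 -0.28 0" --pt "0 0 -0.3 0" --pt "0 0 -0.3 0" --pt "0 0 -0.3 0" --pt "0 0 -0.3 0"

```text
clock: 51.8
eef_pos: [0.4539, -0.3278, 0.1397]
orientation: [1.0, 0.014, -0.001, -0.019]
wrist_force: [-0.8, -0.0, -0.2]
finger_gap: 0.252
grip_force: 78.8
```

Guard is on the rim. Releasing, then retreating upward.

Emit:
step_arm --pt "0 0 0 0" --pt "0 0 0 0" --pt "0 0 0 0" --pt "0 0 0 0" --pt "0 0 0 0" --pt "0 0 0 0" --pt "0 0 0 0" --pt "0 0 0 0" --pt "0 0 0 0" --pt "0 0 0 0" --grip 5

```text
clock: 53.05
eef_pos: [0.4538, -0.3278, 0.1396]
orientation: [1.0, 0.014, -0.001, -0.019]
wrist_force: [-0.3, 0.3, -0.4]
finger_gap: 0.582
grip_force: 0.0
```

Emit:
step_arm --pt "0 0 0.5 0" --pt "0 0 1.5 0" --pt "0 0 3 0" --pt "0 0 5 0" --pt "0 0 7.5 0" --pt "0 0 10 0" --pt "0 0 12.5 0" --pt "0 0 15 0" --pt "0 0 17 0" --pt "0 0 17 0"

```text
clock: 54.3
eef_pos: [0.4547, -0.3286, 0.3122]
orientation: [1.0, 0.014, 0.001, -0.017]
wrist_force: [0.2, -0.2, -0.4]
finger_gap: 0.586
grip_force: 0.0
```

```bash
python3 - <<'E'
from rings import *
s=bot.sense();print(s["clock"],s["eef_pos"],s["wrist_force"],s["finger_gap"])
im,K,T=cam("wrist");hsv=cv2.cvtColor(im,cv2.COLOR_BGR2HSV);cv2.imwrite("pics/w12.png",im)
x,y=proj(K,T,[.453,-.3235,.163])[0].astype(int);print("dot pred",x,y)
m=cv2.inRange(hsv,(15,90,140),(30,255,255));k=np.zeros_like(m);k[y-30:y+30,x-30:x+30]=255;M=cv2.moments(m&k);print(M["m00"]/255)
if M["m00"]:print("dot at",onz(K,T,[(M["m10"]/M["m00"],M["m01"]/M["m00"])],.163))
print("guard",rings(im,K,T,(.453,-.3235),.1,.020,.029))
for n in("top","side"):
    im,K,T=cam(n);a=cv2.imread(f"pics/{n}0.png")
    for nm,X in(("tina",(.655,-.197,.045)),("tinb",(.461,-.156,.045)),("jar",(.67,.184,.056))):
        u,v=proj(K,T,X)[0].astype(int);g=lambda i:cv2.cvtColor(i,cv2.COLOR_BGR2GRAY)
        r=cv2.matchTemplate(g(im)[v-20:v+21,u-20:u+21],g(a)[v-12:v+13,u-12:u+13],cv2.TM_CCOEFF_NORMED);_,w,_,l=cv2.minMaxLoc(r);print(n,nm,round(w,2),l[0]-8,l[1]-8)
    for z in(.110,.113):print(n,"lid",z,rings(im,K,T,(.578,.0155),z,.050,.0595))
E
```

```text
54.3 [ 0.45472049 -0.32864911  0.3122132 ] [ 0.16008706 -0.15607222 -0.4496664 ] 0.5856838762287502
dot pred 319 175
122.0
dot at [[ 0.45303667 -0.32551372  0.163     ]]
guard (array([ 0.4535, -0.3251]), np.float64(23.8), 102, np.float64(0.42))
top tina 0.59 0 0
top tinb 0.52 5 4
top jar 1.0 0 0
top lid 0.11 (array([0.579 , 0.0144]), np.float64(53.1), 104, np.float64(0.68))
top lid 0.113 (array([0.5786, 0.0144]), np.float64(52.9), 99, np.float64(0.69))
side tina 0.8 0 0
side tinb 0.65 1 0
side jar 1.0 0 0
side lid 0.11 (array([0.578 , 0.0142]), np.float64(56.2), 90, np.float64(0.88))
side lid 0.113 (array([0.5756, 0.0165]), np.float64(56.5), 83, np.float64(0.81))
```

```bash
python3 -c "
from rig import bot
print(bot.job_done())"
```

```text
the job is handed in; nothing more can be done
None
```

The job is handed in: the lid is bedded on the furnace seal after a steady push of about 15–16 N for over a second, and the lifter stands back upright in its blue holster. I saw no sign that the tins or jar moved, but the final image check was only clear for the jar; tin_b's top-view match was poor.

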